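# Open the culture chamber with its lift lever

### The arm

A 7-joint arm with a two-finger parallel gripper is mounted at the origin on the work surface. World frame = base frame: x ahead of the robot, y to its left, z up, the work surface at z = 0. Lengths are in m, angles in degrees, forces in N, time in s.
With the tool pointing down it reaches from about 0.4 to 0.925 m from the base axis. Payload 5.6 kg.
Tool frame: the origin (TCP) lies midway between the tips of the shut fingers; the grasp point (between the pads) lies 19 mm behind it; z points along the fingers, y is the direction in which the jaws open and shut (so a half turn about z gives the same grasp; the last joint's range is limited). The gripper opens to 85 mm and grips with 20 to 120 N. Pads are 22 mm wide; open, the fingers measure 114 mm over their backs; the gripper's body (76 mm by 85 mm) begins 54 mm behind the grasp point. The pads swing forward as they close: fully open they stand 13 mm farther back than shut.
Start: joints at [-69.213, 26.786, -0.665, 91.828, 0.344, 61.387, -3.226], TCP at [0.257, 0.597, 0.231] pointing down, gripper open.
Joint ranges: [-144.91, 144.91], [-17.63, 115.5], [-89.93, 88.59], [15.96, 139.68], [-74.01, 254.01], [8.47, 105.57], [-167.45, 167.45]. Speed limits (degrees/s): [147.25, 147.25, 180, 180, 180, 180, 180].

### API

Orientations are given as a 3x3 rotation matrix whose columns are the frame's x, y, z axes.
In Python, from rig import sensors, vision, order gives the robot as it stands.
- The arm moves only by the tool play_rows, never from a script. Its argument "commands" is a list of rows, each an object of numbers: "tx", "ty", "tz": the shift along the tool's x, y, z in units of 30 mm (1.0 is 30 mm); "rx", "ry", "rz": the turn, a rotation vector about the tool's x, y, z in units of 6 degrees (1.0 is 6 degrees). In form: [{"tx": .., "ty": .., "tz": .., "rx": .., "ry": .., "rz": ..}, ...]. A call has 1 to 10 rows; each row is the pose to reach, as a shift and turn from the pose commanded when the call began, along the tool's axes at that moment; what a row does not reach only later rows make up. A row lasts 1/12 s, in which the tool goes at most 41.7 mm and 7.16 degrees, less where a joint would pass 70% of its speed; a pose out of reach is approached as far as the arm can. A call with a gripper value outside its range is refused whole. "grip" is the opening, from 0 (shut) to 1 (fully open), set as the call begins (left out, the last holds). The fingers move at their own pace and stop on an object; "grip_force" is the grip in N (left out, the last holds). Time passes only in rows, so rows that repeat a pose let the fingers close. It gives the time, the measured TCP pose, the force and the opening at its end, in the units of the state.
- sensors.get_obs(): the state, without advancing time (a new reading comes with each control period).
- vision.camera(name): name is "scene" or "side" or "wrist"; returns a dict with "pixels" (480x640x3 uint8, red, green, blue), "range_z" (480x640 float32, m along the optical axis (not along the pixel's ray), 0 where there is no reading), "fx", "fy", "cx", "cy" (pixels), "R" (3x3) and "t" (3): a world point X has camera coordinates R X + t. Camera axes: x right, y down, z forward; pixel columns grow to the right and rows downward; lengths in m; the calibration is good to about 2 mm. A picture is of the moment at which its call begins.
- order.job_done(): hands the job in, once; it reports no verdict.
The state is a dict: "t": time; "q": joint angles; "joint_vel": joint speeds; "tau": joint torques, N m; "ee_pos": TCP position; "tool_rot": TCP orientation; "wrist_force": force on the tool from outside, world axes, zero at the start; "torque": the same for the moment, N m; "finger_gap": opening from 0.0 (shut) to 1.0 (fully open).
Only numpy, scipy, OpenCV 4.12 (cv2) and the standard library are available. Lean on these libraries where they do the work, as an engineer would, in place of code of your own. Each camera call takes 0.05 s, during which the arm holds its last target. There are 200 camera calls.

### The job

Open the culture chamber on the bench so that the dishes inside can be inspected: push the slide catch by its knob right back off the lid, then press the long end of the lift lever all the way down so that its short end raises the heavy lid, and finish while still holding the lever down with the fingers and the lid raised. Work with the fingertips only: do not touch the lid itself, and leave the bottle, the stack of dishes and the tube rack where they stand.

Things in the scene. Friction and masses are not known exactly. Their poses are not given: they have to be found in the camera images.
- chamber: Bench-top culture chamber, fixed to the bench: a white open-topped box (130 deep in its x, 200 wide in its y, 100 mm to its rim) on an aluminium base plate 10 mm thick, with the lid, lift lever and slide catch mounted on it. Origin: on the bench under the middle of the box. Its x axis points from the lever side to the lid's hinge side (away from the robot, give or take a yaw), y along its width from the lever's long end to the catch, z up.
- lid (a joint): Heavy steel lid (130 x 210 x 12 mm, about 2 to 3 kg, top at 112 mm over the bench) hinged along the box's far (+x) edge. Rad: 0 shut; grows as its front rises. With the lever fully down it stands at about 0.29. It falls shut by itself.
- lid_lip (a point): Front edge of the tongue-shaped lip (56 mm wide, 8 mm thick) on the lid's front edge, on its top face; turns with the lid. The lever's short end lies under this lip.
- lever (a joint): Lift lever, a steel bar in a yoke in front of the box, running along the chamber's y; pivot (axis along the chamber's x) at chamber (-105, -15, 118.5) mm. Short end (65 mm, to +y) under the lid's lip, long end (-y) with a black pad. Rad: 0 at rest with the long end up (bar sloping 0.42 rad), grows as the long end goes down, stop at 0.80 (long end just below level). Needs roughly 4 to 6 N down on the pad; springs nothing, but the lid's weight pushes it back up when let go.
- lever_pad (a point): Middle of the top face of the black pad (60 mm along the lever, 46 mm wide) on the lever's long end, 165 mm from the pivot; moves with the lever. About 196 mm over the bench at rest, about 68 mm with the lever fully down; on the way it shifts at most 20 mm sideways. Its axes: those of the chamber at lever value 0, turning with the lever about x.
- catch (a joint): Slide catch on the +y side of the box. A flat steel tongue (26 mm wide, 10 mm thick, in a guide 30 mm nearer the lever than the box's middle) lies over the lid's edge and blocks the lid. m: 0 fully over the lid (overlap 20 mm), starts at 0 to 0.008, stop at 0.040, clear of the lid from about 0.022. Slides along the chamber's +y, off the lid, against about 2 N of friction, and stays where it is left.
- catch_knob (a point): Middle of the top of the catch's upright round knob (diameter 16 mm, 36 mm tall; top 160 mm over the bench, foot on the tongue at 124 mm, that is 12 mm over the lid's top). Moves with the catch.
- bottle_mid (a point): Bystander: amber bottle, 52 mm across, 115 mm tall, standing near the lever's long end; this point is half-way up.
- dishes_mid (a point): Bystander: stack of four clear dishes, 60 mm across, 50 mm tall, on the base plate in front of the catch; this point is half-way up.
- rack_mid (a point): Bystander: grey tube rack, 50 x 80 mm and 57 mm tall with six white tubes, on the base plate beside the box, beyond the lever's long end; this point is half-way up.

How it is judged:
By the outcome, as a careful person would: the job done as asked, in the order asked, and still so for the second after the job is handed in, while the arm keeps its last pose, push and grip.
It also fails if it takes over 42 s, if anything falls off the work surface, if the arm or the gripper's body presses on something with over 40 N, if the wrist force passes 120 N, or if a joint passes its speed limit or range.

## Working session

There is one attempt and no reset: what is moved stays moved. The work goes in short steps, Python scripts to look and compute and a tool call to move; the robot and the scene stay as the last step left them, time stands still between calls to the robot, and variables do not carry over. Pictures are saved under pics/ and viewed, about 8 in all and at most 12, crops included, and the job is handed in when it is done.

Besides the shell and the picture viewer there is one more tool, called after "Emit:" as a command line: name --argument value ..., lists and objects as JSON in quotes. play_rows: Moves the arm, as the interface text tells. Its arguments: {"type":"object","properties":{"commands":{"type":"array","items":{"type":"object","properties":{"tx":{"type":"number"},"ty":{"type":"number"},"tz":{"type":"number"},"rx":{"type":"number"},"ry":{"type":"number"},"rz":{"type":"number"}}}},"grip":{"type":"number"},"grip_force":{"type":"number"}},"required":["commands"]}

```bash
mkdir -p pics; ls
cat > h.py <<'E'
import numpy as np, cv2
from rig import sensors, vision, order
def shot(n,f=None):
    c=vision.camera(n)
    if f: cv2.imwrite('pics/'+f,c['pixels'][:,:,::-1])
    return c
def cloud(c):
    v,u=np.mgrid[:480,:640]; z=c['range_z']
    P=np.stack([(u-c['cx'])/c['fx']*z,(v-c['cy'])/c['fy']*z,z],-1)
    W=(P-np.array(c['t']))@np.array(c['R']); W[z==0]=np.nan
    return W
E
python3 - <<'E'
from h import *
o=sensors.get_obs(); print({k:np.round(v,3).tolist() for k,v in o.items()})
for n in('scene','side'):
    c=shot(n,n+'1.png'); np.savez(n+'1.npz',**c); print(n,(-np.array(c['R']).T@c['t']).round(3))
E
```

```text
pics
{'t': 0.0, 'q': [-69.213, 26.837, -0.663, 91.881, 0.343, 61.384, -3.226], 'joint_vel': [0.052, -0.065, -0.029, -0.093, 0.05, -0.008, -0.198], 'tau': [-0.001, -53.239, 0.021, -25.13, 0.011, 0.008, 0.0], 'ee_pos': [0.256, 0.597, 0.23], 'tool_rot': [[-0.919, 0.395, -0.001], [0.395, 0.919, -0.002], [-0.0, -0.002, -1.0]], 'wrist_force': [-0.699, 0.148, 0.358], 'torque': [0.029, -0.005, -0.009], 'finger_gap': 1.004}
scene [0.907 0.56  0.694]
side [ 0.52  -0.999  0.7  ]
```

View pics/scene1.png

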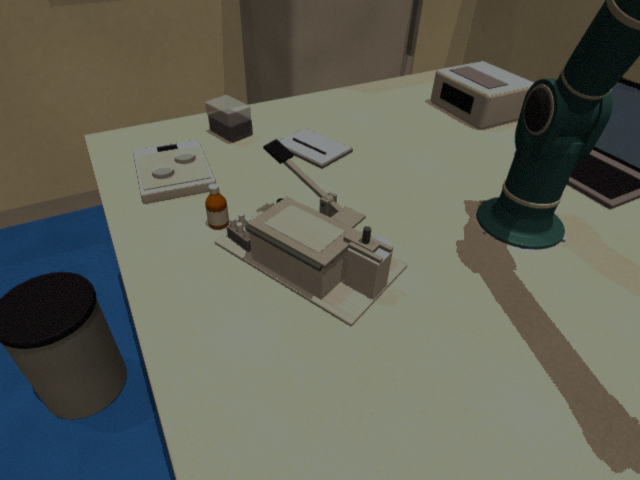

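View pics/side1.png

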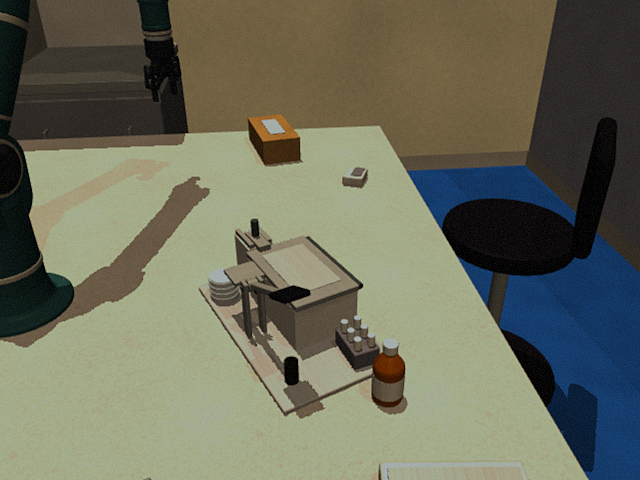

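Scene view: knob at (367,235), pad at (278,152), bottle at (217,210). Side view: knob at (255,228), pad at (290,295), bottle at (388,375), dishes at (223,287), rack at (357,343). A black peg stands under the lever at (291,370).

Run:
```python
from h import *
def blobs(n,boxes):
    c=dict(np.load(n+'1.npz')); W=cloud(c); g=c['pixels'].max(2)
    for nm,(u0,v0,u1,v1,f) in boxes.items():
        m=np.zeros((480,640),bool); m[v0:v1,u0:u1]=True
        m&= (g<60) if f=='dark' else (W[...,2]>f[0])&(W[...,2]<f[1])
        p=W[m]; p=p[~np.isnan(p[:,0])]
        print(n,nm,len(p),'med',np.median(p,0).round(3),'lo',np.percentile(p,3,axis=0).round(3),'hi',np.percentile(p,97,axis=0).round(3))
        if nm=='lid':
            r=cv2.minAreaRect((p[:,:2]*1000).astype(np.float32)); print('  rect',r)
blobs('scene',dict(knob=(358,222,376,246,'dark'),knobtop=(358,222,376,246,(.155,.17)),pad=(255,135,300,168,'dark'),lid=(235,190,355,270,(.106,.118)),bottle=(200,182,233,232,(.02,.13))))
blobs('side',dict(knob=(246,216,264,240,'dark'),knobtop=(246,216,264,240,(.155,.17)),pad=(266,283,314,306,'dark'),lid=(240,233,365,310,(.106,.118)),peg=(280,352,302,388,'dark'),dishes=(205,266,241,306,(.02,.075)),rack=(333,312,382,368,(.02,.075)),bottle=(370,338,408,408,(.02,.13)),armlid=(225,255,275,290,(.08,.16))))
```

```text
scene knob 111 med [0.496 0.016 0.143] lo [0.488 0.009 0.126] hi [0.5   0.019 0.159]
scene knobtop 41 med [0.493 0.013 0.159] lo [0.486 0.005 0.156] hi [0.499 0.019 0.161]
scene pad 424 med [ 0.545 -0.286  0.191] lo [ 0.366 -0.57   0.01 ] hi [ 0.571 -0.26   0.204]
scene lid 4539 med [ 0.578 -0.091  0.111] lo [ 0.471 -0.191  0.107] hi [0.66  0.008 0.114]
  rect ((548.505615234375, -98.71640014648438), (204.3379669189453, 234.5828094482422), 25.014379501342773)
scene bottle 815 med [ 0.698 -0.316  0.062] lo [ 0.675 -0.485  0.023] hi [ 0.723 -0.25   0.114]
side knob 129 med [0.491 0.005 0.142] lo [0.48  0.    0.121] hi [0.498 0.014 0.159]
side knobtop 30 med [0.491 0.007 0.158] lo [0.483 0.001 0.155] hi [0.497 0.016 0.16 ]
side pad 538 med [ 0.543 -0.302  0.197] lo [ 0.514 -0.324  0.106] hi [ 0.579 -0.189  0.205]
side lid 4616 med [ 0.576 -0.105  0.111] lo [ 0.472 -0.205  0.107] hi [ 0.658 -0.002  0.114]
  rect ((535.1690063476562, -78.40840148925781), (202.3671875, 285.774658203125), 23.306976318359375)
side peg 372 med [ 0.543 -0.298  0.04 ] lo [ 0.532 -0.302  0.011] hi [ 0.554 -0.279  0.053]
side dishes 648 med [ 0.417 -0.053  0.049] lo [ 0.394 -0.062  0.023] hi [ 0.445 -0.014  0.06 ]
side rack 1713 med [ 0.657 -0.241  0.044] lo [ 0.629 -0.277  0.023] hi [ 0.689 -0.171  0.067]
side bottle 1735 med [ 0.691 -0.348  0.066] lo [ 0.672 -0.36   0.023] hi [ 0.717 -0.261  0.114]
side armlid 1407 med [ 0.488 -0.103  0.109] lo [ 0.441 -0.204  0.097] hi [ 0.523 -0.046  0.146]
```

```bash
cat >> h.py <<'E'
from scipy.spatial.transform import Rotation as Ro
YAW=np.deg2rad(23.7); ex=np.array([np.cos(YAW),np.sin(YAW)]); ey=np.array([-ex[1],ex[0]]); O=np.array([.5726,-.1034])
def w(x,y,z): return np.r_[O+ex*x+ey*y,z]
def ch(P): d=np.asarray(P)[...,:2]-O; return np.stack([d@ex,d@ey],-1)
def go(p,R=np.c_[np.r_[ey,0],np.r_[ex,0],[0,0,-1]]):
    o=sensors.get_obs(); T=np.array(o['tool_rot'])
    print('t',round(o['t'],2),'pos',np.round(o['ee_pos'],4),'ch',(ch(o['ee_pos'])*1e3).round(1),'F',np.round(o['wrist_force'],1),'gap',round(o['finger_gap'],2))
    print('  -> txyz',(T.T@(np.array(p)-o['ee_pos'])/.03).round(2),'rxyz',(Ro.from_matrix(T.T@R).as_rotvec(degrees=True)/6).round(2))
E
python3 - <<'E'
from h import *
for n in('scene','side'):
    c=dict(np.load(n+'1.npz')); W=cloud(c); p=W[~np.isnan(W[...,0])]
    q=p[(p[:,2]>.109)&(p[:,2]<.114)]; C=ch(q); q=q[(abs(C[:,0])<.1)&(abs(C[:,1])<.14)]
    im=np.zeros((400,400),np.uint8); ij=((q[:,:2]-O+.2)*1000).astype(int); im[ij[:,1],ij[:,0]]=255
    im=cv2.morphologyEx(im,cv2.MORPH_CLOSE,np.ones((9,9))); im=cv2.morphologyEx(im,cv2.MORPH_OPEN,cv2.getStructuringElement(2,(81,81)))
    r=cv2.minAreaRect(cv2.findNonZero(im)); print(n,'lid rect',r, 'centre ch',((ch(np.array(r[0])/1000-.2+O))*1000).round(1))
    C=ch(p)*1e3
    for y0 in range(80,200,10):
        s=p[(abs(C[:,0]+30)<35)&(C[:,1]>=y0)&(C[:,1]<y0+10)&(p[:,2]>.02)]
        if len(s): print(y0,len(s),'max z',np.percentile(s[:,2],97).round(3),end=' | ')
    print()
go(w(-.030,.100,.21))
E
```

```text
scene lid rect ((205.38087463378906, 206.70709228515625), (137.396240234375, 206.77923583984375), 24.71744155883789) centre ch [7.6 4. ]
80 73 max z 0.113 | 90 90 max z 0.125 | 100 252 max z 0.124 | 110 161 max z 0.124 | 120 209 max z 0.124 | 130 264 max z 0.159 | 140 299 max z 0.158 | 150 248 max z 0.124 | 160 270 max z 0.123 | 170 253 max z 0.122 | 180 569 max z 0.121 | 
side lid rect ((202.67453002929688, 202.64939880371094), (134.86322021484375, 206.99142456054688), 24.376468658447266) centre ch [3.5 1.4]
80 98 max z 0.113 | 90 180 max z 0.123 | 100 83 max z 0.124 | 110 114 max z 0.124 | 120 120 max z 0.157 | 130 199 max z 0.159 | 140 86 max z 0.156 | 150 87 max z 0.123 | 160 72 max z 0.123 | 170 68 max z 0.121 | 180 43 max z 0.121 | 
t 0.1 pos [0.2565 0.5967 0.2305] ch [ -8.1 768.2] F [-0.  -0.5 -1.3] gap 1.01
  -> txyz [-15.78 -15.74   0.71] rxyz [-0.01  0.01  7.17]
```

Emit:
play_rows --commands '[{"tx":-15.8,"ty":-15.7,"tz":0.0,"rz":7.17},{"tx":-15.8,"ty":-15.7,"tz":0.0,"rz":7.17},{"tx":-15.8,"ty":-15.7,"tz":0.0,"rz":7.17},{"tx":-15.8,"ty":-15.7,"tz":0.0,"rz":7.17},{"tx":-15.8,"ty":-15.7,"tz":0.0,"rz":7.17},{"tx":-15.8,"ty":-15.7,"tz":0.0,"rz":7.17},{"tx":-15.8,"ty":-15.7,"tz":0.0,"rz":7.17},{"tx":-15.8,"ty":-15.7,"tz":0.0,"rz":7.17},{"tx":-15.8,"ty":-15.7,"tz":0.0,"rz":7.17},{"tx":-15.8,"ty":-15.7,"tz":0.0,"rz":7.17}]' --grip 0

```text
invalid input at $.commands[0]: expected keys tx, ty, tz, rx, ry, rz
```

```bash
python3 -c "
from h import *
go(w(-.030,.100,.21))"
```

```text
t 0.1 pos [0.2565 0.5967 0.2305] ch [ -8.1 768.2] F [-0.  -0.5 -1.3] gap 1.01
  -> txyz [-15.78 -15.74   0.71] rxyz [-0.01  0.01  7.17]
```

Emit:
play_rows --commands '[{"tx":-15.8,"ty":-15.7,"tz":0,"rx":0,"ry":0,"rz":7.17},{"tx":-15.8,"ty":-15.7,"tz":0,"rx":0,"ry":0,"rz":7.17},{"tx":-15.8,"ty":-15.7,"tz":0,"rx":0,"ry":0,"rz":7.17},{"tx":-15.8,"ty":-15.7,"tz":0,"rx":0,"ry":0,"rz":7.17},{"tx":-15.8,"ty":-15.7,"tz":0,"rx":0,"ry":0,"rz":7.17},{"tx":-15.8,"ty":-15.7,"tz":0,"rx":0,"ry":0,"rz":7.17},{"tx":-15.8,"ty":-15.7,"tz":0,"rx":0,"ry":0,"rz":7.17},{"tx":-15.8,"ty":-15.7,"tz":0,"rx":0,"ry":0,"rz":7.17},{"tx":-15.8,"ty":-15.7,"tz":0,"rx":0,"ry":0,"rz":7.17},{"tx":-15.8,"ty":-15.7,"tz":0,"rx":0,"ry":0,"rz":7.17}]' --grip 0

```text
t: 0.93
ee_pos: [0.4123, 0.2087, 0.2313]
tool_rot: [[-0.403, 0.915, -0.0], [0.915, 0.403, 0.0], [0.0, -0.0, -1.0]]
wrist_force: [0.9, -0.3, -0.2]
finger_gap: -0.002
```

```bash
python3 -c "
from h import *
go(w(-.030,.100,.21))"
```

```text
t 0.93 pos [0.4123 0.2087 0.2313] ch [-21.3 350.2] F [ 0.9 -0.3 -0.2] gap -0.0
  -> txyz [-8.34 -0.3   0.71] rxyz [-0.   -0.    0.01]
```

Emit:
play_rows --commands '[{"tx":-8.3,"ty":-0.3,"tz":0,"rx":0,"ry":0,"rz":0},{"tx":-8.3,"ty":-0.3,"tz":0,"rx":0,"ry":0,"rz":0},{"tx":-8.3,"ty":-0.3,"tz":0,"rx":0,"ry":0,"rz":0},{"tx":-8.3,"ty":-0.3,"tz":0,"rx":0,"ry":0,"rz":0},{"tx":-8.3,"ty":-0.3,"tz":0,"rx":0,"ry":0,"rz":0},{"tx":-8.3,"ty":-0.3,"tz":0,"rx":0,"ry":0,"rz":0},{"tx":-8.3,"ty":-0.3,"tz":0,"rx":0,"ry":0,"rz":0},{"tx":-8.3,"ty":-0.3,"tz":0,"rx":0,"ry":0,"rz":0},{"tx":-8.3,"ty":-0.3,"tz":0,"rx":0,"ry":0,"rz":0}]'

```text
t: 1.68
ee_pos: [0.5037, -0.0205, 0.2308]
tool_rot: [[-0.402, 0.916, -0.001], [0.916, 0.402, 0.0], [0.001, -0.001, -1.0]]
wrist_force: [0.2, -0.3, 1.3]
finger_gap: 0.005
```

Run:
```python
from h import *
go(w(-.030,.105,.139))
c=shot('wrist','wrist1.png'); W=cloud(c); g=c['pixels'].max(2)
m=(W[...,2]>.15)&(W[...,2]<.165)&(g<70); p=W[m]; C=ch(p)*1e3
print(len(p),np.median(C,0),C.min(0),C.max(0)) if len(p) else print('none')
```

```text
t 1.68 pos [ 0.5037 -0.0205  0.2308] ch [-29.8 103.6] F [ 0.2 -0.3  1.3] gap 0.0
  -> txyz [ 0.04 -0.    3.06] rxyz [-0.01 -0.01  0.  ]
427 [-28.2436487  139.68263979] [-35.29216473 132.00109668] [-21.36475571 146.44539194]
```

View pics/wrist1.png

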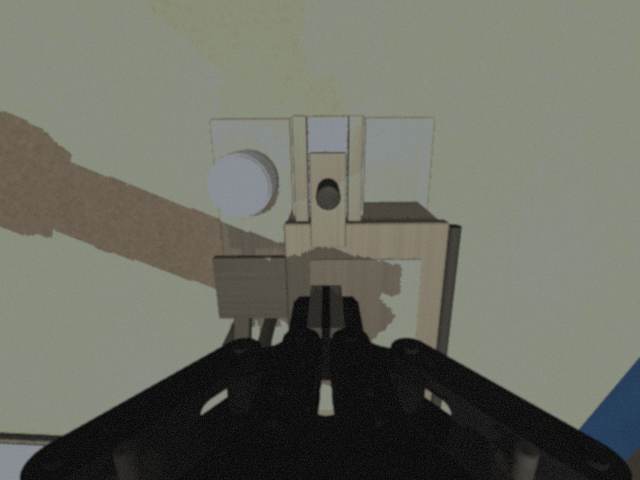

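The wrist view shows the knob at (328,194), straight ahead of the fingers, with the tongue lined up and the yaw right. Going down, then pushing.

Emit:
play_rows --commands '[{"tx":0,"ty":0.05,"tz":1.0,"rx":0,"ry":0,"rz":0},{"tx":0,"ty":0.05,"tz":2.0,"rx":0,"ry":0,"rz":0},{"tx":0,"ty":0.05,"tz":2.7,"rx":0,"ry":0,"rz":0},{"tx":0,"ty":0.05,"tz":3.05,"rx":0,"ry":0,"rz":0},{"tx":0,"ty":0.05,"tz":3.05,"rx":0,"ry":0,"rz":0},{"tx":0.3,"ty":0.05,"tz":3.05,"rx":0,"ry":0,"rz":0},{"tx":0.5,"ty":0.05,"tz":3.05,"rx":0,"ry":0,"rz":0},{"tx":0.7,"ty":0.05,"tz":3.05,"rx":0,"ry":0,"rz":0},{"tx":0.9,"ty":0.05,"tz":3.05,"rx":0,"ry":0,"rz":0},{"tx":1.0,"ty":0.05,"tz":3.05,"rx":0,"ry":0,"rz":0}]'

```text
t: 2.57
ee_pos: [0.494, 0.0082, 0.1408]
tool_rot: [[-0.403, 0.915, 0.002], [0.915, 0.403, 0.001], [-0.0, 0.002, -1.0]]
wrist_force: [1.2, -1.6, 0.8]
finger_gap: 0.003
```

```bash
python3 -c "
from h import *
go(w(-.028,.161,.139))"
```

```text
t 2.57 pos [0.494  0.0082 0.1408] ch [-27.2 133.8] F [ 1.2 -1.6  0.8] gap 0.0
  -> txyz [ 0.91 -0.03  0.06] rxyz [0.02 0.   0.01]
```

Emit:
play_rows --commands '[{"tx":0.2,"ty":0,"tz":0,"rx":0,"ry":0,"rz":0},{"tx":0.4,"ty":0,"tz":0,"rx":0,"ry":0,"rz":0},{"tx":0.55,"ty":0,"tz":0,"rx":0,"ry":0,"rz":0},{"tx":0.7,"ty":0,"tz":0,"rx":0,"ry":0,"rz":0},{"tx":0.7,"ty":0,"tz":0,"rx":0,"ry":0,"rz":0}]'

```text
t: 2.98
ee_pos: [0.4851, 0.0266, 0.14]
tool_rot: [[-0.403, 0.915, 0.001], [0.915, 0.403, -0.0], [-0.001, 0.001, -1.0]]
wrist_force: [1.1, -1.2, 1.2]
finger_gap: -0.0
```

```bash
python3 -c "
from h import *
go(w(-.028,.161,.139))"
```

```text
t 2.98 pos [0.4851 0.0266 0.14  ] ch [-27.9 154.2] F [ 1.1 -1.2  1.2] gap -0.0
  -> txyz [ 0.23 -0.    0.03] rxyz [0.   0.01 0.01]
```

Emit:
play_rows --commands '[{"tx":0.05,"ty":0,"tz":0,"rx":0,"ry":0,"rz":0},{"tx":0.1,"ty":0,"tz":0,"rx":0,"ry":0,"rz":0},{"tx":0.15,"ty":0,"tz":0,"rx":0,"ry":0,"rz":0},{"tx":0.2,"ty":0,"tz":0,"rx":0,"ry":0,"rz":0}]'

```text
t: 3.32
ee_pos: [0.4849, 0.0273, 0.1402]
tool_rot: [[-0.4, 0.917, 0.005], [0.917, 0.4, -0.006], [-0.007, 0.003, -1.0]]
wrist_force: [7.4, -17.0, -1.2]
finger_gap: 0.003
```

```bash
python3 -c "
from h import *
go(w(-.028,.161,.139))"
```

```text
t 3.32 pos [0.4849 0.0273 0.1402] ch [-27.8 154.9] F [  7.4 -17.   -1.2] gap 0.0
  -> txyz [ 0.2  -0.01  0.04] rxyz [ 0.02  0.07 -0.02]
```

Force jumped to 18 N at the stop, so the catch is fully back. Backing off, rising and moving over the pad.

Emit:
play_rows --commands '[{"tx":-0.6,"ty":0,"tz":0,"rx":0,"ry":0,"rz":0},{"tx":-0.7,"ty":0,"tz":0,"rx":0,"ry":0,"rz":0},{"tx":-0.7,"ty":0,"tz":-1.3,"rx":0,"ry":0,"rz":0},{"tx":-0.7,"ty":0,"tz":-2.6,"rx":0,"ry":0,"rz":0},{"tx":-0.7,"ty":0,"tz":-3.8,"rx":0,"ry":0,"rz":0},{"tx":-0.7,"ty":0,"tz":-3.8,"rx":0,"ry":0,"rz":0}]'

```text
t: 3.82
ee_pos: [0.4942, 0.0136, 0.2598]
tool_rot: [[-0.402, 0.915, 0.01], [0.915, 0.402, 0.004], [-0.001, 0.01, -1.0]]
wrist_force: [0.4, -0.5, -0.6]
finger_gap: -0.0
```

Run:
```python
from h import *
go(w(-.105,-.12,.255))
c=shot('side'); W=cloud(c); g=c['pixels'].max(2); C=ch(W)*1e3
m=(W[...,2]>.13)&(W[...,2]<.165)&(g<70)&(abs(C[...,0]+28)<20)&(abs(C[...,1]-150)<50)
print('knob',np.median(C[m],0),m.sum())
m=(W[...,2]>.16)&(W[...,2]<.215)&(g<70)&(abs(C[...,0]+105)<40)&(abs(C[...,1]+165)<50)
p=W[m];print('pad',m.sum(),C[m].mean(0),C[m].min(0),C[m].max(0),p.mean(0).round(3))
d=W[(W[...,2]>.045)&(W[...,2]<.065)&(abs(C[...,0]+100)<50)&(abs(C[...,1]-100)<60)];print('dishes',ch(d).mean(0),len(d))
```

```text
t 3.82 pos [0.4942 0.0136 0.2598] ch [-24.8 138.7] F [ 0.4 -0.5 -0.6] gap -0.0
  -> txyz [-8.62 -2.68  0.14] rxyz [0.1  0.01 0.  ]
knob [-31.60755191 167.04200404] 99
pad 478 [-106.29908641 -169.70304797] [-125.94816095 -191.71038987] [ -79.36834841 -116.27307743] [ 0.543 -0.302  0.196]
dishes [-0.11863677  0.12046523] 369
```

Emit:
play_rows --commands '[{"tx":-10.05,"ty":-2.65,"tz":0,"rx":0,"ry":0,"rz":0},{"tx":-10.05,"ty":-2.65,"tz":0,"rx":0,"ry":0,"rz":0},{"tx":-10.05,"ty":-2.65,"tz":0,"rx":0,"ry":0,"rz":0},{"tx":-10.05,"ty":-2.65,"tz":0,"rx":0,"ry":0,"rz":0},{"tx":-10.05,"ty":-2.65,"tz":0,"rx":0,"ry":0,"rz":0},{"tx":-10.05,"ty":-2.65,"tz":0,"rx":0,"ry":0,"rz":0},{"tx":-10.05,"ty":-2.65,"tz":0,"rx":0,"ry":0,"rz":0},{"tx":-10.05,"ty":-2.65,"tz":0,"rx":0,"ry":0,"rz":0},{"tx":-10.05,"ty":-2.65,"tz":0,"rx":0,"ry":0,"rz":0},{"tx":-10.05,"ty":-2.65,"tz":0,"rx":0,"ry":0,"rz":0}]'

```text
t: 4.7
ee_pos: [0.5385, -0.2954, 0.2518]
tool_rot: [[-0.4, 0.916, -0.003], [0.916, 0.4, 0.002], [0.003, -0.002, -1.0]]
wrist_force: [-0.5, 0.6, -0.0]
finger_gap: -0.0
```

Run:
```python
from h import *
go(w(-.104,-.165,.205))
c=shot('side','side2.png')
```

```text
t 4.7 pos [ 0.5385 -0.2954  0.2518] ch [-108.4 -162.1] F [-0.5  0.6 -0. ] gap -0.0
  -> txyz [-0.1   0.15  1.56] rxyz [-0.02 -0.03 -0.02]
```

View pics/side2.png

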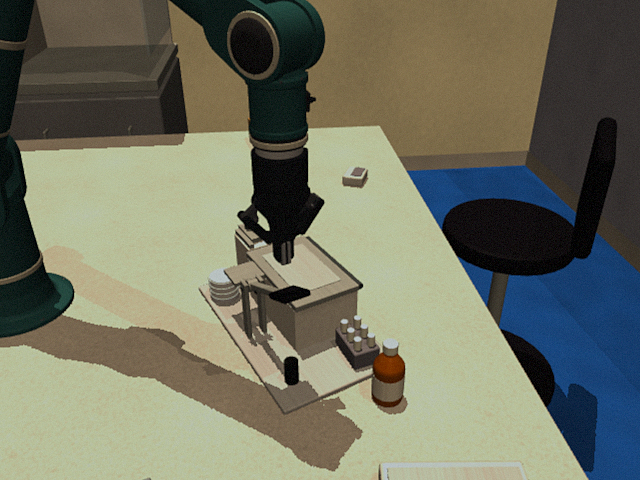

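The side view shows the closed fingertips at (287,262), right above the pad at (290,295). The bystanders have not moved. Pressing down along the pad's arc.

Emit:
play_rows --commands '[{"tx":-0.1,"ty":0.1,"tz":0.8,"rx":0,"ry":0,"rz":0},{"tx":-0.1,"ty":0.1,"tz":1.4,"rx":0,"ry":0,"rz":0},{"tx":-0.15,"ty":0.1,"tz":1.7,"rx":0,"ry":0,"rz":0},{"tx":-0.2,"ty":0.1,"tz":2.0,"rx":0,"ry":0,"rz":0},{"tx":-0.25,"ty":0.1,"tz":2.3,"rx":0,"ry":0,"rz":0},{"tx":-0.3,"ty":0.1,"tz":2.6,"rx":0,"ry":0,"rz":0},{"tx":-0.35,"ty":0.1,"tz":2.9,"rx":0,"ry":0,"rz":0},{"tx":-0.4,"ty":0.1,"tz":3.2,"rx":0,"ry":0,"rz":0},{"tx":-0.4,"ty":0.1,"tz":3.5,"rx":0,"ry":0,"rz":0},{"tx":-0.4,"ty":0.1,"tz":3.8,"rx":0,"ry":0,"rz":0}]'

```text
t: 5.58
ee_pos: [0.5477, -0.3058, 0.1395]
tool_rot: [[-0.402, 0.916, 0.001], [0.916, 0.402, -0.001], [-0.002, 0.001, -1.0]]
wrist_force: [1.4, -2.4, 3.6]
finger_gap: 0.001
```

Run:
```python
from h import *
go(w(-.105,-.172,.072))
c=shot('side','side3.png')
```

```text
t 5.58 pos [ 0.5477 -0.3058  0.1395] ch [-104.2 -175.3] F [ 1.4 -2.4  3.6] gap 0.0
  -> txyz [ 0.11 -0.03  2.25] rxyz [0.01 0.02 0.  ]
```

View pics/side3.png

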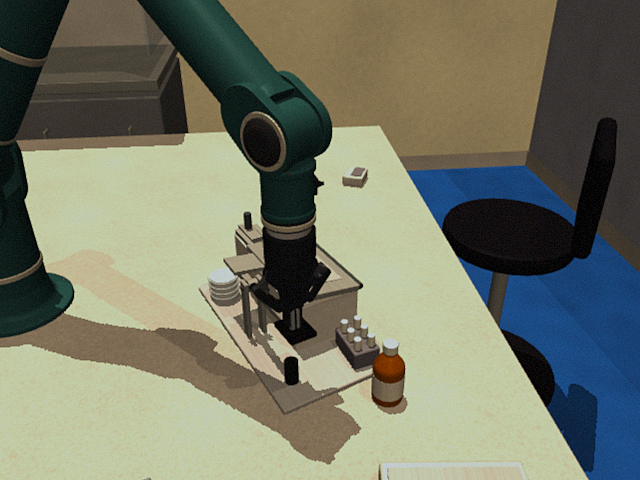

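The pad is tilting under the fingertips at (297,330) and the rack is clear at (357,343). Continuing down.

Emit:
play_rows --commands '[{"tx":0,"ty":0,"tz":0.3,"rx":0,"ry":0,"rz":0},{"tx":0,"ty":0,"tz":0.6,"rx":0,"ry":0,"rz":0},{"tx":0,"ty":0,"tz":0.9,"rx":0,"ry":0,"rz":0},{"tx":0.05,"ty":0,"tz":1.2,"rx":0,"ry":0,"rz":0},{"tx":0.05,"ty":0,"tz":1.5,"rx":0,"ry":0,"rz":0},{"tx":0.1,"ty":0,"tz":1.7,"rx":0,"ry":0,"rz":0},{"tx":0.1,"ty":0,"tz":1.9,"rx":0,"ry":0,"rz":0},{"tx":0.1,"ty":0,"tz":2.05,"rx":0,"ry":0,"rz":0},{"tx":0.1,"ty":0,"tz":2.15,"rx":0,"ry":0,"rz":0},{"tx":0.1,"ty":0,"tz":2.15,"rx":0,"ry":0,"rz":0}]'

```text
t: 6.47
ee_pos: [0.5452, -0.3007, 0.074]
tool_rot: [[-0.403, 0.915, -0.002], [0.915, 0.403, 0.003], [0.003, -0.001, -1.0]]
wrist_force: [0.1, 0.7, 1.6]
finger_gap: 0.004
```

Run:
```python
from h import *
go(w(-.105,-.172,.072))
```

```text
t 6.47 pos [ 0.5452 -0.3007  0.074 ] ch [-104.4 -169.7] F [0.1 0.7 1.6] gap 0.0
  -> txyz [-0.08 -0.02  0.07] rxyz [-0.01 -0.03  0.01]
```

Emit:
play_rows --commands '[{"tx":0,"ty":0,"tz":0.07,"rx":0,"ry":0,"rz":0},{"tx":0,"ty":0,"tz":0.14,"rx":0,"ry":0,"rz":0},{"tx":0,"ty":0,"tz":0.2,"rx":0,"ry":0,"rz":0},{"tx":0,"ty":0,"tz":0.25,"rx":0,"ry":0,"rz":0},{"tx":0,"ty":0,"tz":0.25,"rx":0,"ry":0,"rz":0}]'

```text
t: 6.88
ee_pos: [0.5465, -0.3021, 0.0696]
tool_rot: [[-0.403, 0.915, 0.001], [0.915, 0.403, 0.001], [0.001, 0.002, -1.0]]
wrist_force: [-1.8, 2.1, 13.2]
finger_gap: 0.002
```

Run:
```python
from h import *
go(w(-.105,-.172,.066))
c=shot('side','side4.png'); W=cloud(c); C=ch(W)*1e3
for x0 in(-60,-40,-20,0,20,40):
    m=(abs(C[...,0]-x0)<5)&(C[...,1]>-60)&(C[...,1]<60)&(W[...,2]>.1)&(W[...,2]<.18); print(x0,m.sum(),np.median(W[m][:,2]).round(4) if m.any() else '')
```

```text
t 6.88 pos [ 0.5465 -0.3021  0.0696] ch [-103.7 -171.4] F [-1.8  2.1 13.2] gap 0.0
  -> txyz [-0.02 -0.04  0.12] rxyz [ 0.02 -0.01  0.01]
-60 43 0.1447
-40 0 
-20 0 
0 4 0.1312
20 52 0.1261
40 85 0.1196
```

View pics/side4.png

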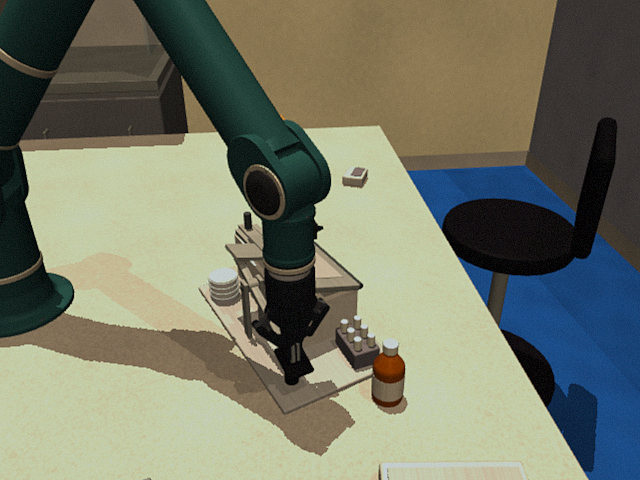

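The lid is up, the pad is on the peg at (291,370), and force is 13 N. A small extra push will confirm the lever is at its stop.

Emit:
play_rows --commands '[{"tx":0,"ty":0,"tz":0.05,"rx":0,"ry":0,"rz":0},{"tx":0,"ty":0,"tz":0.1,"rx":0,"ry":0,"rz":0},{"tx":0,"ty":0,"tz":0.1,"rx":0,"ry":0,"rz":0},{"tx":0,"ty":0,"tz":0.1,"rx":0,"ry":0,"rz":0},{"tx":0,"ty":0,"tz":0.1,"rx":0,"ry":0,"rz":0},{"tx":0,"ty":0,"tz":0.1,"rx":0,"ry":0,"rz":0},{"tx":0,"ty":0,"tz":0.1,"rx":0,"ry":0,"rz":0},{"tx":0,"ty":0,"tz":0.1,"rx":0,"ry":0,"rz":0}]'

```text
t: 7.6
ee_pos: [0.5473, -0.3029, 0.0686]
tool_rot: [[-0.402, 0.915, 0.004], [0.915, 0.402, 0.0], [-0.001, 0.004, -1.0]]
wrist_force: [-5.3, 4.3, 25.9]
finger_gap: 0.003
```

Run:
```python
from h import *
go(w(-.105,-.172,.066))
c=shot('scene','scene2.png'); W=cloud(c); C=ch(W)*1e3
X=[];Z=[]
for x0 in range(-50,60,20):
    m=(abs(C[...,0]-x0)<5)&(abs(C[...,1])<50)&(W[...,2]>.105)&(W[...,2]<.17)
    if m.sum()>10: X.append(np.median(C[m][:,0]));Z.append(np.median(W[m][:,2])*1e3)
print(X,Z,'lid rad',np.arctan(-np.polyfit(X,Z,1)[0]))
```

```text
t 7.6 pos [ 0.5473 -0.3029  0.0686] ch [-103.3 -172.5] F [-5.3  4.3 25.9] gap 0.0
  -> txyz [ 0.02 -0.06  0.08] rxyz [0.03 0.01 0.  ]
[np.float64(-49.35417568241185), np.float64(-30.158657707364156), np.float64(-10.093925485993285), np.float64(9.703521085713028), np.float64(30.200400637108622), np.float64(50.24902873374619)] [np.float64(146.04679854957146), np.float64(141.34130145769103), np.float64(135.57585764465813), np.float64(129.54728864491528), np.float64(123.6886955830304), np.float64(117.44640947654302)] lid rad 0.28141187833468084
```

View pics/scene2.png

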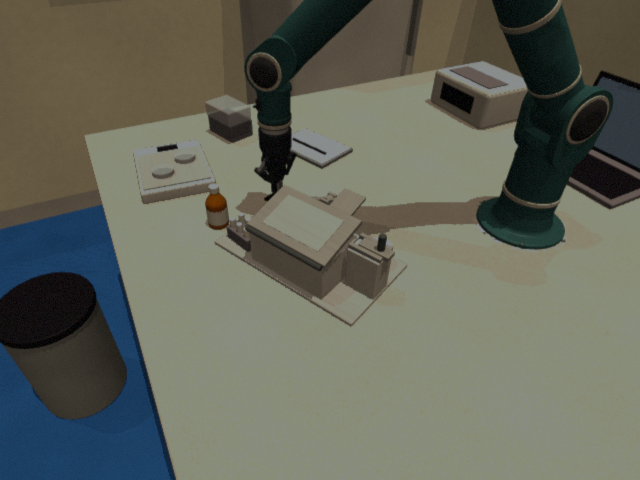

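Emit:
play_rows --commands '[{"tx":0,"ty":0,"tz":-0.05,"rx":0,"ry":0,"rz":0},{"tx":0,"ty":0,"tz":-0.05,"rx":0,"ry":0,"rz":0},{"tx":0,"ty":0,"tz":-0.05,"rx":0,"ry":0,"rz":0},{"tx":0,"ty":0,"tz":-0.05,"rx":0,"ry":0,"rz":0},{"tx":0,"ty":0,"tz":-0.05,"rx":0,"ry":0,"rz":0},{"tx":0,"ty":0,"tz":-0.05,"rx":0,"ry":0,"rz":0}]'

```text
t: 8.15
ee_pos: [0.5473, -0.3029, 0.0689]
tool_rot: [[-0.402, 0.915, 0.003], [0.915, 0.402, -0.0], [-0.002, 0.003, -1.0]]
wrist_force: [-3.4, 2.5, 17.9]
finger_gap: 0.001
```

Run:
```python
from h import *
go(w(-.105,-.172,.066))
c=shot('scene'); W=cloud(c); C=ch(W)*1e3
m=(abs(C[...,0])<50)&(abs(C[...,1])<50)&(W[...,2]>.105)&(W[...,2]<.17)
print('lid rad',np.arctan(-np.polyfit(C[m][:,0],W[m][:,2]*1e3,1)[0]))
o=sensors.get_obs()
if o['wrist_force'][2]>9: order.job_done(); print('done')
```

```text
t 8.15 pos [ 0.5473 -0.3029  0.0689] ch [-103.4 -172.5] F [-3.4  2.5 17.9] gap 0.0
  -> txyz [ 0.02 -0.05  0.1 ] rxyz [0.03 0.02 0.  ]
lid rad 0.2828598764693974
the job is handed in; nothing more can be done
done
```

The chamber is open, and I handed the job in at about 8.2 s with the fingers still holding the lever down.

- **Catch:** I pushed it back by its knob with the closed fingertips until it hit its stop. The force there jumped from about 2 N to 18 N, and the side camera showed the knob about 35 mm further out.
- **Lever:** I pressed the pad down to its stop, where the extra push only raised the force. The fingertips ended at 69 mm over the bench and held with about 18 N.
- **Lid:** the last camera measurement gave 0.283 rad against the roughly 0.29 expected. An earlier, partly hidden side view suggested about 0.25, but the clear scene view replaced it.
- **Everything else:** in the pictures I viewed, the bottle, dishes and rack looked unmoved. I did not measure their positions again, and the last scene view does not show the dishes. The fingertips were kept about 28 mm above the lid while pushing the catch.

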